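# Unlock the tool stand and ready the scriber awl

### The arm

A 6-joint arm with a two-finger parallel gripper is mounted at the origin on the work surface. World frame = base frame: x ahead of the robot, y to its left, z up, the work surface at z = 0. Lengths are in m, angles in rad, forces in N, time in s.
With the tool pointing down it reaches from about 0.35 to 0.775 m from the base axis. Payload 5.5 kg.
Tool frame: the origin (TCP) lies midway between the tips of the shut fingers; the grasp point (between the pads) lies grip_point_offset behind it (grip_point_offset is the distance from the TCP to the grasp point, in m); z points along the fingers, y is the direction in which the jaws open and shut (so a half turn about z gives the same grasp; the last joint's range is limited). The gripper opens to 85 mm and grips with 20 to 120 N. Pads are 22 mm wide; open, the fingers measure 114 mm over their backs; the gripper's body (76 mm by 85 mm) begins 54 mm behind the grasp point. The pads swing forward as they close: fully open they stand 13 mm farther back than shut.
Start: joints at [1.203, 0.313, 0.046, 1.304, 0, 1.431], TCP at [0.13, 0.56, 0.231] pointing down, gripper open.
Joint ranges: [-2.76, 2.76], [-0.86, 1.69], [-1.03, 1.26], [-2.2, 2.34], [-1.47, 1.5], [-3.14, 3.14]. Speed limits (rad/s): [2.57, 2.57, 3.14, 3.14, 3.14, 3.14].

### API

Orientations are given as a unit quaternion [w, x, y, z].
In Python, from workcell import * gives the robot as it stands.
- The arm moves only by the tool send_rows, never from a script. Its argument "series" is one flat list of numbers, 7 for each row, row after row: the shift along the tool's x, y, z in cm, then the turn, a rotation vector about the tool's x, y, z in degrees, then the opening, from 0 (shut) to 1 (fully open). A call has 1 to 10 rows; each row is the pose to reach, as a shift and turn from the pose commanded when the call began, along the tool's axes at that moment; what a row does not reach only later rows make up. A row lasts 1/12 s, in which the tool goes at most 41.7 mm and 7.16 degrees, less where a joint would pass 70% of its speed; a pose out of reach is approached as far as the arm can. A call with a gripper value outside its range is refused whole. The fingers move at their own pace and stop on an object; "newtons" is the grip in N (left out, the last holds). Time passes only in rows, so rows that repeat a pose let the fingers close. It gives the time, the measured TCP pose, the force and the opening at its end, in the units of the state.
- get_state(): the state, without advancing time (a new reading comes with each control period).
- read_camera(name): name is "scene" or "top"; returns the picture (384x512x3 uint8, blue, green, red); there is no depth.
- camera_info(name): a dict with "K" (3x3 intrinsics, pixels), "D" ([k1, k2, p1, p2, k3] as OpenCV has them; the pictures are not rectified), "xyz" and "attitude" of the camera in the world. Camera axes: x right, y down, z forward; pixel columns grow to the right and rows downward; lengths in m; the calibration is good to about 2 mm. A picture is of the moment at which its call begins. camera_info takes no time and is no camera call.
- hand_in(): hands the job in, once; it reports no verdict.
Trained networks look in the newest picture that a camera, given by its name, has taken for a name from the list of things; names that differ only in an ending like _2 or _b are one class to them, and where a whole thing is asked for, a point or a joint stands for the part that bears it (a point fixed in the world has none). Each returns a list of dicts, best first, with "p" (0 to 1); they miss things now and then, are a little off and sometimes report something else, mostly with a low value. They report only what shows in the picture. A call takes as long as a camera call. They do not tell look-alikes from the thing itself.
- silhouettes(camera, label): "pixels" (384x512 bool, what is visible of it) and "box" ([left, top, width, height] in pixels, round what is visible of it).
The state is a dict: "clock": time; "joint_pos": joint angles; "qvel": joint speeds; "tau": joint torques, N m; "tcp_pos": TCP position; "orientation": TCP orientation; "wrist_force": force on the tool from outside, world axes, zero at the start; "ft_torque": the same for the moment, N m; "finger_gap": finger opening in m.
Only numpy, scipy, OpenCV 4.12 (cv2) and the standard library are available. Lean on these libraries where they do the work, as an engineer would, in place of code of your own. Each camera call takes 0.05 s, during which the arm holds its last target. There are 200 camera calls.

### The job

Take the key from its rest, push it fully into the lock on the wooden tool stand and turn it clockwise (seen from above) a quarter turn to its stop, which swings the steel latch off the awl; leave the key in the lock. Then draw the awl out of the stand and hold it slanted, about halfway between upright and level with its point downwards, the point a few centimetres above the middle of the stone slab; finish while still holding it there, still and touching nothing else. Leave the two punches in the stand and everything else on the bench undisturbed.

Things in the scene. Friction and masses are not known exactly. Their poses are not given: they have to be found in the camera images.
- stand: fixed wooden tool stand, a block 90 (x) x 240 (y) x 45 high; origin at the centre of its underside, z up. On its top, all at x = 0 in its frame: the lock at y = +70 mm and the awl's hole at y = -25 mm. Two more holes at y = -95 mm, x = +-20 mm hold the punches. Holes are 12.5 mm wide, 40 deep
- lock (a joint): turn of the lock cylinder, rad: 0 = locked, latch pointing along the stand's -y over the awl's flange; grows clockwise seen from above to a stop at 1.6 (latch along the stand's -x). Starts at 0 to 0.15. Friction about 0.06 N m; stays where left. The latch is a flat bar 14 wide, 6 thick, top 14 above the stand's top, reaching 84 mm from the axis
- lock_mouth (a point): centre of the slot's mouth on top of the lock cylinder (48 in diameter), 75 mm above the bench, on the turning axis; turns with the lock, latch along this frame's -y. The slot is 8.5 (along this frame's x) x 16.5 (along its y), 28 deep, edges slightly chamfered
- key: loose key (60 g) standing upright, blade down, in the rest. Origin at the underside of its shoulder, z up the key. Below: steel blade 6 (x) x 14 (y), 26 long. Above: shoulder 14 x 22 x 6 high, then a black bow to grip, 10 (x) x 30 (y), from 6 to 50 mm up. Fully home, the shoulder lies on the lock's face. Half a turn about z makes no difference
- key_grip (a point): middle of the key's bow, 30 mm above the key's origin, same axes
- key_tip (a point): end of the key's blade, 26 mm below the key's origin, same axes
- rest: fixed wooden key rest, 50 x 50 x 34 high, with a slot in its top that the blade stands in, 8.5 (x) x 16.5 (y); origin at the centre of its underside; key axes lie along its axes
- awl: loose scriber awl (0.10 to 0.17 kg) upright, point down, in the stand's middle hole. Origin at the underside of its flange, on the stand's top, 45 mm above the bench; z from point to handle. Below: shank 9 in diameter, point 38 mm down. Above: flange 44 in diameter, 6 high; neck 16 in diameter up to 26; wooden handle 22 (x) x 26 (y) from 26 to 100. x, y start along the stand's
- awl_grip (a point): point on the awl's axis in the handle, 70 mm above the awl's origin, same axes
- awl_tip (a point): the awl's point, 38 mm below its origin, same axes
- slab: fixed stone slab 140 (x) x 180 (y) x 30 high; origin at the centre of its underside
- slab_top (a point): centre of the slab's top face, 30 mm above the bench
- punch0: bystander: steel punch, 15 in diameter, standing 42 mm out of the stand's top at its x = -20, y = -95 mm; origin at the stand's top
- punch1: bystander: steel punch like punch0, at the stand's x = +20, y = -95 mm
- jar_a: bystander: amber dye jar with a black cap, 44 in diameter, 60 high; origin at the centre of its underside
- jar_b: bystander: amber dye jar like jar_a
- bottle: bystander: white bottle, 64 in diameter, 170 high; origin at the centre of its underside
- mallet: bystander: hammer lying flat beyond the slab; origin under its middle, x along it
- sander: bystander: cork sanding block 60 x 100 x 28 high; origin at the centre of its underside
- driver: bystander: screwdriver lying near the robot on its right; origin under its middle, x along it
Things that resemble listed ones, but are neither listed nor needed, are in the scene too. Leave any blue or green look-alike of the key alone.

How it is judged:
By the outcome, as a careful person would: the job done as asked, in the order asked, and still so for the second after the job is handed in, while the arm keeps its last pose, push and grip.
It also fails if it takes over 64 s, if anything falls off the work surface, if the arm or the gripper's body presses on something with over 40 N, if the wrist force passes 120 N, or if a joint passes its speed limit or range.

## Working session

There is one attempt and no reset: what is moved stays moved. The work goes in short steps, Python scripts to look and compute and a tool call to move; the robot and the scene stay as the last step left them, time stands still between calls to the robot, and variables do not carry over. Pictures are saved under pics/ and viewed, about 8 in all and at most 12, crops included, and the job is handed in when it is done.

Besides the shell and the picture viewer there is one more tool, called after "Call:" as name(argument=value, ...) on one line, values as JSON. send_rows: Moves the arm, as the interface text tells. Its arguments: {"type":"object","properties":{"series":{"type":"array"},"newtons":{"type":"number"}},"required":["series"]}

```bash
ls; mkdir -p pics
python3 - <<'E'
from workcell import *
import cv2, json
s=get_state(); print(s)
for c in("scene","top"):
    im=read_camera(c); cv2.imwrite(f"pics/{c}0.png",im)
    print(c,camera_info(c))
E
```

```text
pics
{'clock': 0.0, 'joint_pos': array([1.20338477e+00, 3.14003125e-01, 4.49994865e-02, 1.30359612e+00,
       3.06083008e-05, 1.43114146e+00]), 'qvel': array([-0.00082266, -0.00134642,  0.00049202, -0.00085213, -0.00023464,
       -0.00042246]), 'tau': array([ 1.08953773e-03, -4.80621314e+01,  2.98536015e+01,  1.94241980e-02,
       -6.98165263e-05,  8.40124130e-06]), 'tcp_pos': array([0.12968125, 0.55967431, 0.2304157 ]), 'orientation': array([-2.40988633e-04,  1.13632336e-01,  9.93522460e-01, -8.69051904e-04]), 'wrist_force': array([-0.16795842, -0.08185399,  1.10835691]), 'ft_torque': array([-0.0018759 , -0.00686189, -0.03208144]), 'finger_gap': 0.08531357462184869}
scene {'K': array([[425.50027876,   0.        , 253.60952332],
       [  0.        , 425.50027876, 191.54619985],
       [  0.        ,   0.        ,   1.        ]]), 'D': array([-0.0339639,  0.       ,  0.       ,  0.       ,  0.       ]), 'xyz': array([1.0949149 , 0.54726797, 0.79628417]), 'attitude': array([-0.14745654,  0.33099535,  0.84798156, -0.3868151 ])}
top {'K': array([[454.647833  ,   0.        , 255.50347906],
       [  0.        , 454.647833  , 190.06281691],
       [  0.        ,   0.        ,   1.        ]]), 'D': array([-0.12143101,  0.        ,  0.        ,  0.        ,  0.        ]), 'xyz': array([ 0.27629438, -0.07048048,  1.418712  ]), 'attitude': array([-0.08454674,  0.73877992, -0.66453444,  0.07382448])}
```

View pics/scene0.png

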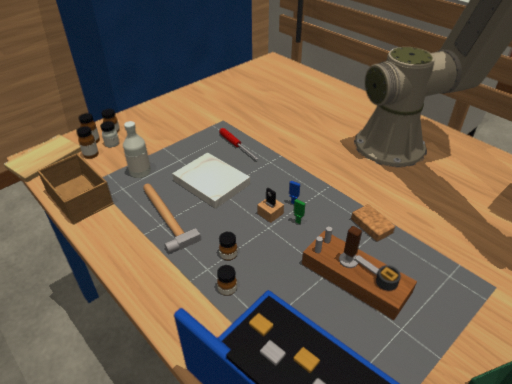

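View pics/top0.png

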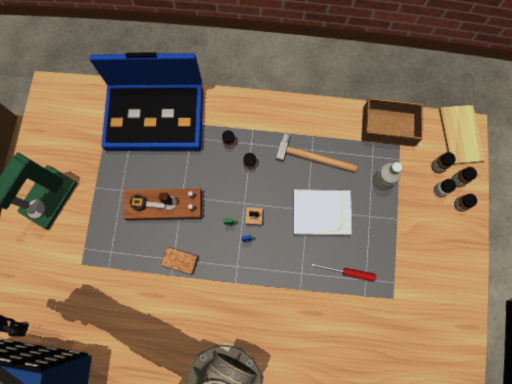

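Scene view: black key in the rest at (270,198). Look-alikes are the blue one at (294,190) and the green one at (299,208). Top view: black key at (255,214), green at (230,222), blue at (247,239). The stand is at (163,204) in the top view, the slab at (323,212). I choose the black key standing in the wooden rest, and I'll check it in a crop.

```bash
cat > h.py <<'E'
from workcell import *
import cv2, numpy as np
from scipy.optimize import minimize
from scipy.spatial.transform import Rotation as R
def rot(q): return R.from_quat(np.roll(q,-1))
def proj(c,P):
    i=camera_info(c); Rw=rot(i["attitude"]).as_matrix().T
    return cv2.projectPoints(np.float64(P),cv2.Rodrigues(Rw)[0],-Rw@i["xyz"],i["K"],i["D"])[0][:,0]
def ray(c,uv,z):
    i=camera_info(c); n=cv2.undistortPoints(np.float64([[uv]]),i["K"],i["D"])[0,0]
    d=rot(i["attitude"]).apply([*n,1]); return i["xyz"]+d*(z-i["xyz"][2])/d[2]
def box(x0,x1,y0,y1,z0,z1): return np.array([[x,y,z] for x in(x0,x1) for y in(y0,y1) for z in(z0,z1)],float)
def cyl(x,y,r,z0,z1):
    a=np.linspace(0,2*np.pi,24,endpoint=False)
    return np.array([[x+r*np.cos(t),y+r*np.sin(t),z] for z in(z0,z1) for t in a])
S=4
def render(c,parts,x,y,th):
    m=np.zeros((384*S,512*S),np.uint8); Rz=R.from_euler("z",th)
    for p in parts:
        u=proj(c,Rz.apply(p)+[x,y,0]); h=cv2.convexHull(np.int32(np.round((u+.5)*S)))
        cv2.fillConvexPoly(m,h,1)
    return m
def fit(parts,masks,p0,sc=(.01,.01,.05)):
    big={c:cv2.resize(m.astype(np.uint8),None,fx=S,fy=S,interpolation=cv2.INTER_NEAREST) for c,m in masks.items()}
    def f(p):
        t=0
        for c,b in big.items():
            r=render(c,parts,*p); t+=1-(r&b).sum()/(r|b).sum()
        return t/len(big)
    s=np.vstack([p0]+[np.array(p0)+np.eye(3)[i]*sc[i] for i in range(3)])
    r=minimize(f,p0,method="Nelder-Mead",options=dict(initial_simplex=s,xatol=2e-4,fatol=1e-4,maxfev=150))
    return r.x,1-r.fun
KEY=lambda z:[box(-.003,.003,-.007,.007,z-.026,z),box(-.007,.007,-.011,.011,z,z+.006),box(-.005,.005,-.015,.015,z+.006,z+.05)]
REST=[box(-.025,.025,-.025,.025,0,.034)]
SLAB=[box(-.07,.07,-.09,.09,0,.03)]
STAND=[box(-.045,.045,-.12,.12,0,.045),cyl(0,.07,.024,.045,.075),cyl(0,-.025,.022,.045,.051),cyl(0,-.025,.008,.05,.072),
 box(-.011,.011,-.038,-.012,.071,.145),cyl(-.02,-.095,.0075,.045,.087),cyl(.02,-.095,.0075,.045,.087)]
E
python3 - <<'E'
from h import *
M={}
for c in("scene","top"):
    for l in("key","rest","stand","awl","lock","punch0","slab"):
        for k,d in enumerate(silhouettes(c,l)):
            if d["p"]>.3: M[f"{c}|{l}|{k}"]=d["pixels"]
            print(c,l,k,round(d["p"],2),np.round(d["box"],0))
np.savez("m.npz",**M)
for n,c,u,z in(("key","top",(255,214),.08),("stand","top",(163,204),.045),("slab","top",(323,212),.03),("slab2","scene",(211,177),.03),("lock","top",(138,203),.075),("awl","top",(165,203),.08),("bl","top",(390,175),.1)): print(n,ray(c,u,z).round(3))
im=read_camera("scene"); cv2.imwrite("pics/crop1.png",np.hstack([cv2.resize(im[170:230,240:320],None,fx=5,fy=5,interpolation=2),cv2.resize(im[215:315,295:420],(375,300),interpolation=2)]))
E
```

```text
scene key 0 0.77 [294. 199.  11.  23.]
scene key 1 0.73 [267. 191.   8.  20.]
scene key 2 0.67 [290. 177.  11.  27.]
scene key 3 0.53 [358. 258.  47.  34.]
scene key 4 0.39 [218. 231.  19.  30.]
scene key 5 0.24 [126. 122.  24.  57.]
scene rest 0 0.62 [258. 198.  22.  25.]
scene rest 1 0.46 [301. 231. 120.  88.]
scene stand 0 0.78 [298. 226. 121.  94.]
scene awl 0 0.32 [269. 186.   7.  21.]
scene lock 0 0.58 [357. 257.  43.  32.]
scene lock 1 0.24 [338. 224.  26.  44.]
scene punch0 0 0.58 [340. 223.  22.  45.]
scene punch0 1 0.48 [324. 227.   5.  13.]
scene slab 0 0.69 [174. 156.  75.  51.]
top key 0 0.63 [227. 220.   6.   9.]
top key 1 0.51 [244. 210.  21.  16.]
top key 2 0.48 [122. 188.  78.  31.]
top key 3 0.39 [252. 210.   6.   8.]
top rest 0 0.47 [244. 209.  21.  16.]
top stand 0 0.95 [123. 188.  79.  34.]
top awl 0 0.68 [162. 192.  14.  19.]
top awl 1 0.18 [163. 246.  37.  30.]
top lock 0 0.67 [129. 197.  35.  14.]
top slab 0 0.97 [292. 190.  58.  44.]
key [ 0.507 -0.04   0.08 ]
stand [0.514 0.247 0.045]
slab [ 0.544 -0.248  0.03 ]
slab2 [ 0.551 -0.233  0.03 ]
lock [0.504 0.317 0.075]
awl [0.512 0.234 0.08 ]
bl [ 0.665 -0.434  0.1  ]
```

View pics/crop1.png

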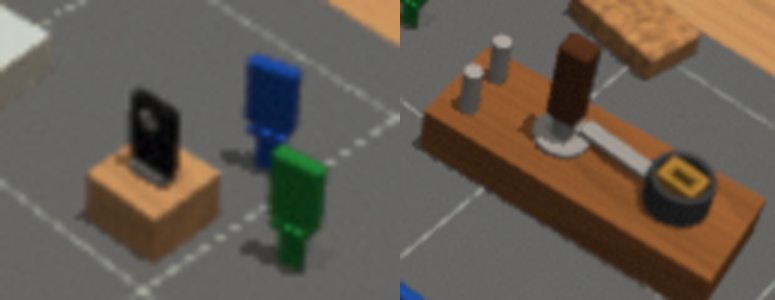

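The crop confirms it: the black key stands in the wooden rest, with the blue and green look-alikes beside it. On the stand, the latch lies from the lock over the awl's flange. Next I fit the poses with colour masks and geometric models.

```bash
cat > f.py <<'E'
from h import *
def seg(im,roi,kind):
    x,y,w,h=roi; b,g,r=[im[...,i].astype(int) for i in range(3)]
    v=im.max(2).astype(int)
    m={"wood":(r-b>30)|(v<38)|((v>135)),"slab":v>150,"key":v<45}[kind]
    z=np.zeros(m.shape,np.uint8); z[y:y+h,x:x+w]=m[y:y+h,x:x+w]
    if kind=="wood":
        z=cv2.morphologyEx(z,cv2.MORPH_OPEN,np.ones((2,2),np.uint8))
    n,l,s,_=cv2.connectedComponentsWithStats(z)
    z=(l==1+s[1:,4].argmax()).astype(np.uint8)
    k,_=cv2.findContours(z,0,2); cv2.drawContours(z,k,-1,1,-1)
    return z
E
python3 - <<'E'
from f import *
im={c:read_camera(c) for c in("scene","top")}
vis={c:cv2.resize(im[c],None,fx=2,fy=2) for c in im}
jobs={"rest+key":(REST+KEY(.034),{"scene":(250,180,34,46),"top":(240,203,28,26)},"wood",(.507,-.04,0)),
"stand":(STAND,{"scene":(296,220,122,96),"top":(119,182,88,42)},"wood",(.514,.247,0)),
"slab":(SLAB,{"scene":(165,148,90,62),"top":(286,184,70,56)},"slab",(.545,-.24,0))}
for n,(P,roi,k,p0) in jobs.items():
    ms={c:seg(im[c],roi[c],k) for c in im}
    print(n,"both",*[np.round(v,4) for v in fit(P,ms,p0)])
    for c in im: 
        p,q=fit(P,{c:ms[c]},p0); print("  ",c,p.round(4),round(q,3),ms[c].sum())
        r=cv2.resize(render(c,P,*p),(1024,768))
        cv2.drawContours(vis[c],cv2.findContours(r,1,1)[0],-1,(0,0,255),1)
        cv2.drawContours(vis[c],cv2.findContours(cv2.resize(ms[c],(1024,768),interpolation=0),1,1)[0],-1,(0,255,0),1)
cv2.imwrite("pics/fit.png",np.vstack([vis["scene"][290:650,330:860],vis["top"][350:500,230:760]]))
E
```

```text
rest+key both [ 0.5093 -0.0366  0.0011] 0.8448
   scene [ 0.5093 -0.0298 -0.0398] 0.895 539
   top [ 0.5102 -0.0374  0.0248] 0.939 300
stand both [0.5163 0.2547 0.1241] 0.8778
   scene [0.5148 0.2561 0.1311] 0.809 4205Traceback (most recent call last):
  File "<stdin>", line 11, in <module>
  File "h.py", line 31, in fit
    r=minimize(f,p0,method="Nelder-Mead",options=dict(initial_simplex=s,xatol=2e-4,fatol=1e-4,maxfev=150))
    res = _minimize_neldermead(fun, x0, args, callback, bounds=bounds,
                               **options)
    fsim[j] = func(sim[j])
              ~~~~^^^^^^^^
    fx = function(np.copy(x), *(wrapper_args + args))
  File "h.py", line 28, in f
    r=render(c,parts,*p); t+=1-(r&b).sum()/(r|b).sum()
  File "h.py", line 20, in render
    u=proj(c,Rz.apply(p)+[x,y,0]); h=cv2.convexHull(np.int32(np.round((u+.5)*S)))
  File "h.py", line 7, in proj
    i=camera_info(c); Rw=rot(i["attitude"]).as_matrix().T
ValueError: time passes only in moves, steps and waits
```

```bash
sed -i 's/^def rot/import functools\ncamera_info=functools.cache(camera_info)\ndef rot/' h.py
cat > p.py <<'E'
from f import *
im={c:read_camera(c) for c in("scene","top")}
vis={c:cv2.resize(im[c],None,fx=2,fy=2) for c in im}
jobs={"rest+key":(REST+KEY(.034),{"scene":(250,180,34,46),"top":(240,203,28,26)},"wood",(.507,-.04,0)),
"stand":(STAND,{"scene":(296,220,122,96),"top":(119,182,88,42)},"wood",(.514,.247,0)),
"slab":(SLAB,{"scene":(165,148,90,62),"top":(286,184,70,56)},"slab",(.545,-.24,0))}
for n,(P,roi,k,p0) in jobs.items():
    ms={c:seg(im[c],roi[c],k) for c in im}
    print(n,"both",*[np.round(v,4) for v in fit(P,ms,p0)])
    for c in im: 
        p,q=fit(P,{c:ms[c]},p0); print("  ",c,p.round(4),round(q,3),ms[c].sum())
        r=cv2.resize(render(c,P,*p),(1024,768))
        cv2.drawContours(vis[c],cv2.findContours(r,1,1)[0],-1,(0,0,255),1)
        cv2.drawContours(vis[c],cv2.findContours(cv2.resize(ms[c],(1024,768),interpolation=0),1,1)[0],-1,(0,255,0),1)
cv2.imwrite("pics/fit.png",np.vstack([vis["scene"][290:650,330:860],vis["top"][350:500,230:760]]))
print(get_state()["clock"])
E
python3 p.py
```

```text
rest+key both [ 0.5094 -0.0355  0.0081] 0.8379
   scene [ 0.5093 -0.0298 -0.0398] 0.876 529
   top [ 0.5102 -0.0374  0.0248] 0.939 300
stand both [0.5164 0.2543 0.1264] 0.8782
   scene [0.5145 0.2563 0.1312] 0.806 4200
   top [0.5169 0.2541 0.1222] 0.963 2339
slab both [ 0.5467 -0.2478  0.0856] 0.8472
   scene [ 0.5272 -0.2695  0.0918] 0.784 1892
   top [ 0.5478 -0.2475  0.0634] 0.953 2559
1.05
```

View pics/fit.png

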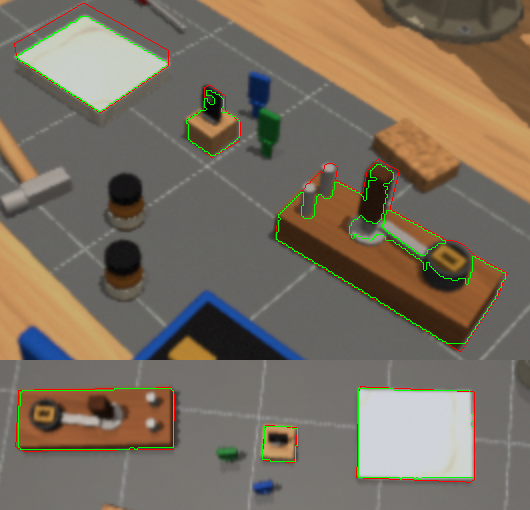

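```bash
sed -i 's/"wood":(r-b>30)|(v<38)|((v>135))/"wood":(r-b>22)|(v<55)|(v>112)/; s/"slab":v>150/"slab":v>100/; s/    if kind=="wood":/    if kind!="key":\n        z=cv2.morphologyEx(z,cv2.MORPH_CLOSE,np.ones((3,3),np.uint8))/; s/np.ones((2,2)/np.ones((3,3)/' f.py; sed -i 's/fit.png/fit2.png/' p.py; python3 p.py
```

```text
rest+key both [ 0.5118 -0.0322 -0.0255] 0.6416
   scene [ 0.5093 -0.0341 -0.0154] 0.871 619
   top [ 0.5201 -0.0297 -0.0577] 0.428 700
stand both [0.5185 0.255  0.1368] 0.7801
   scene [0.5145 0.2529 0.1322] 0.812 5910
   top [0.5262 0.261  0.1958] 0.795 3073
slab both [ 0.5316 -0.2353  0.1041] 0.581
   scene [ 0.5253 -0.248   0.0841] 0.487 5068
   top [ 0.5411 -0.2413  0.0206] 0.687 3920
1.15
```

View pics/fit2.png

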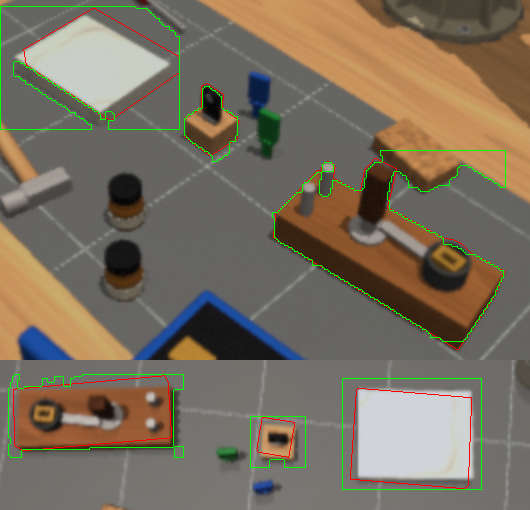

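```bash
cat > f.py <<'E'
from h import *
def seg(im,roi,kind,cam):
    x,y,w,h=roi; b,g,r=[im[...,i].astype(int) for i in range(3)]
    v=im.max(2).astype(int)
    wood=(r-b>30)|(v<38)|(v>135) if cam=="top" else (r-b>22)|(v<55)|(v>112)
    m={"wood":wood,"slab":v>150}[kind]
    z=np.zeros(m.shape,np.uint8); z[y:y+h,x:x+w]=m[y:y+h,x:x+w]
    if cam=="scene" and w>100: z[:241,364:]=0; z[:225]=0
    if kind=="wood":
        if cam=="scene": z=cv2.morphologyEx(z,cv2.MORPH_CLOSE,np.ones((3,3),np.uint8))
        z=cv2.morphologyEx(z,cv2.MORPH_OPEN,np.ones((2,2),np.uint8))
    n,l,s,_=cv2.connectedComponentsWithStats(z)
    z=(l==1+s[1:,4].argmax()).astype(np.uint8)
    k,_=cv2.findContours(z,0,2); cv2.drawContours(z,k,-1,1,-1)
    return z
E
sed -i 's/fit2.png/fit3.png/; s/roi\[c\],k)/roi[c],k,c)/; s/(SLAB,/([box(-.07,.07,-.09,.09,.03,.0301)],/' p.py; python3 p.py
```

```text
rest+key both [ 0.5092 -0.0368 -0.0072] 0.8327
   scene [ 0.5109 -0.0288 -0.0368] 0.868 620
   top [ 0.5102 -0.0374  0.0248] 0.939 300
stand both [0.5162 0.2545 0.1311] 0.9438
   scene [0.5151 0.2566 0.1336] 0.944 5034
   top [0.5172 0.2544 0.1256] 0.963 2340
slab both [ 0.5463 -0.2445  0.0906] 0.9695
   scene [ 0.5459 -0.2434  0.1003] 0.971 1894
   top [ 0.5472 -0.2463  0.0864] 0.983 2554
1.25
```

View pics/fit3.png

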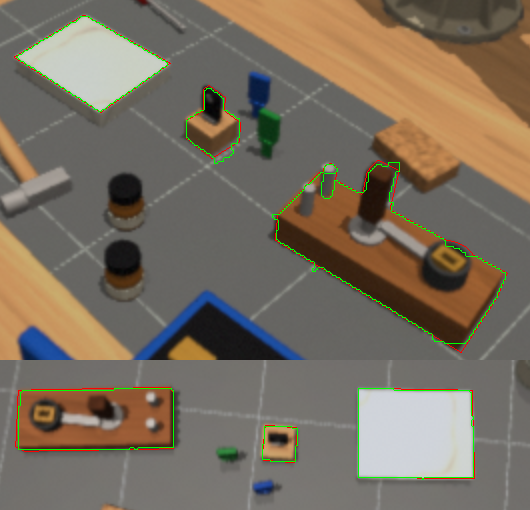

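```bash
cat > q.py <<'E'
from h import *
out=[]
for c,roi in(("scene",(250,186,34,42)),("top",(240,203,28,26))):
    im=read_camera(c); x,y,w,h=roi
    m=np.zeros(im.shape[:2],np.uint8); i=im.astype(int)
    m[y:y+h,x:x+w]=((i[...,2]-i[...,0])>25)[y:y+h,x:x+w]
    n,l,s,_=cv2.connectedComponentsWithStats(m); m=(l==1+s[1:,4].argmax()).astype(np.uint8)
    hull=cv2.convexHull(cv2.findContours(m,0,2)[0][0] if 0 else np.argwhere(m)[:,::-1].astype(np.int32))
    hm=m.copy(); cv2.fillConvexPoly(hm,hull,1)
    p,q=fit(REST,{c:hm},(.51,-.036,0),(.01,.01,.1)); print(c,"rest",p.round(4),round(q,3),hm.sum())
    k=np.zeros_like(m); v=i.max(2); k[y-4:y+h-12,x+8:x+w-4]=(v<45)[y-4:y+h-12,x+8:x+w-4]
    n,l,s,_=cv2.connectedComponentsWithStats(k); k=(l==1+s[1:,4].argmax()).astype(np.uint8)
    cc,_=cv2.findContours(k,0,2); cv2.drawContours(k,cc,-1,1,-1)
    p,q=fit([box(-.005,.005,-.015,.015,.04,.084)],{c:k},(.51,-.036,0),(.01,.01,.1)); print(c,"key",p.round(4),round(q,3),k.sum())
    out+=[cv2.resize(im[y-8:y+h,x-4:x+w+4],(400,480),interpolation=2)]
    o=out[-1]; sx,sy=400/(w+8),480/(h+8)
    for P,col in((REST[0],(0,0,255)),(box(-.005,.005,-.015,.015,.04,.084),(0,255,0))):
        for e in P+[.51,-.0365,0]:
            u=proj(c,[e])[0]; cv2.circle(o,(int((u[0]+.5-x+4)*sx),int((u[1]+.5-y+8)*sy)),3,col,-1)
cv2.imwrite("pics/rest.png",np.hstack(out))
E
python3 q.py
```

```text
scene rest [ 0.5093 -0.0347  0.0344] 0.926 483
scene key [ 0.5097 -0.0337 -0.09  ] 0.763 125
top rest [ 0.5127 -0.0342 -0.0104] 0.918 318
top key [ 0.5094 -0.0359  0.0399] 0.511 31
```

View pics/rest.png

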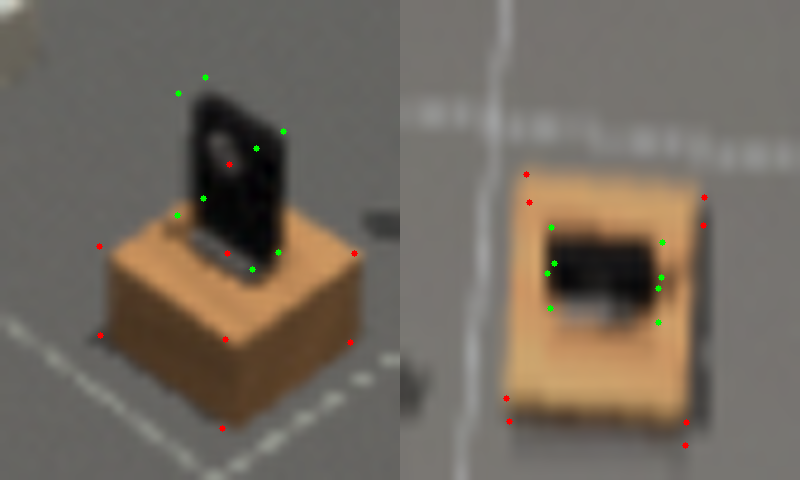

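The crop shows the rest's top corners about 1 px right of and below my overlay in the scene view, and about 1 px up in the top view. I'll solve the rest pose from the corner pixels I read off.

```bash
cat > r.py <<'E'
from h import *
from scipy.optimize import least_squares
sc=lambda a,b:(a*42/400+246-.5,b*50/480+178-.5)
tp=lambda a,b:((a-400)*36/400+236-.5,b*34/480+195-.5)
h=.025
obs={"scene":([(h,-h,.034),(h,h,.034),(-h,h,.034),(h,-h,0),(h,h,0),(-h,h,0)],[sc(108,255),sc(238,345),sc(363,262),sc(106,335),sc(238,428),sc(360,342)]),
"top":([(h,h,.034),(h,-h,.034),(-h,-h,.034),(-h,h,.034)],[tp(518,165),tp(703,180),tp(690,412),tp(505,400)])}
def res(p,cs): return np.concatenate([(proj(c,R.from_euler("z",p[2]).apply(obs[c][0])+[p[0],p[1],0])-obs[c][1]).ravel() for c in cs])
for cs in(["scene"],["top"],["scene","top"]):
    r=least_squares(res,[.51,-.036,0],args=(cs,),x_scale=[.01,.01,.1]); print(cs,r.x.round(4),r.fun.round(1))
# key bow top corners in scene
kb=[(.005,-.015,.084),(-.005,-.015,.084),(.005,.015,.084),(-.005,.015,.084)]
print((proj("scene",np.array(kb)+[.512,-.034,0])-[246-.5,178-.5])*[400/42,480/50])
print(grip_point_offset if 'grip_point_offset' in globals() else None)
E
python3 r.py
```

```text
['scene'] [ 0.509  -0.0338  0.0173] [ 0.1 -0.4 -0.1 -0.2  0.1 -0.7  0.3  0.6 -0.4  0.5 -0.1  0.2]
['top'] [ 0.5119 -0.0357  0.0422] [ 0.2  0.3 -0.3  0.3 -0.2 -0.2  0.3 -0.4]
['scene', 'top'] [ 0.5102 -0.0345  0.0383] [-0.4 -0.1 -0.3 -0.1 -0.3 -0.8 -0.2  0.9 -0.6  0.5 -0.5  0.1 -0.2  0.8
 -0.8  0.8 -0.6  0.3 -0.2  0.1]
[[179.79231654 101.7289327 ]
 [206.51515298  85.25335105]
 [257.62933942 156.01926899]
 [284.39836604 139.0344829 ]]
0.0187
```

```bash
cat > mv.py <<'E'
from h import *
def down(adeg):
    a=np.radians(adeg); y=np.array([np.cos(a),np.sin(a),0]); z=np.array([0,0,-1.]); return R.from_matrix(np.c_[np.cross(y,z),y,z])
def to(pos,Rt,Rc=None,pc=None):
    s=get_state(); Rc=Rc or rot(s["orientation"]); pc=s["tcp_pos"] if pc is None else pc
    print("shift cm",(Rc.inv().apply(np.array(pos)-pc)*100).round(2),"turn deg",np.degrees((Rc.inv()*Rt).as_rotvec()).round(2))
E
python3 -c "
from mv import *
to((.51,-.035,.15),down(181.7))"
```

```text
shift cm [-50.47 -49.39   8.13] turn deg [   0.      0.   -104.75]
```

Call:
send_rows(series=[-50.5,-49.4,6,0,0,-104.8,0.5,-50.5,-49.4,6,0,0,-104.8,0.5,-50.5,-49.4,6,0,0,-104.8,0.5,-50.5,-49.4,6,0,0,-104.8,0.5,-50.5,-49.4,6,0,0,-104.8,0.5,-50.5,-49.4,6,0,0,-104.8,0.5,-50.5,-49.4,6,0,0,-104.8,0.5,-50.5,-49.4,6,0,0,-104.8,0.5,-50.5,-49.4,6,0,0,-104.8,0.5,-50.5,-49.4,6,0,0,-104.8,0.5], newtons=30)

```text
clock: 2.18
tcp_pos: [0.3281, 0.2527, 0.2007]
orientation: [0.0, -0.422, 0.906, 0.0]
wrist_force: [0.8, 0.5, 0.2]
finger_gap: 0.0426
```

```bash
python3 -c "
from mv import *
to((.51,-.035,.15),down(181.7)); print(get_state())"
```

```text
shift cm [ 10.34 -32.43   5.07] turn deg [-4.000e-02  4.000e-02 -4.172e+01]
{'clock': 2.1833, 'joint_pos': array([ 4.61794871e-01,  1.47044951e-02, -3.90233017e-01,  1.16487652e+00,
        7.21722274e-05, -4.10507139e-01]), 'qvel': array([-9.88184485e-01, -7.13290255e-02, -1.56000385e-01, -9.52861085e-02,
        3.31693852e-04, -2.18179850e+00]), 'tau': array([ 5.40088847e+00, -3.06753194e+01,  2.86533791e+01,  5.77342138e-01,
        5.28323231e-03,  2.29925506e+00]), 'tcp_pos': array([0.32812669, 0.25268842, 0.20072046]), 'orientation': array([ 4.90059549e-04, -4.22453899e-01,  9.06384279e-01,  4.86677546e-05]), 'wrist_force': array([0.80700715, 0.52865098, 0.23985323]), 'ft_torque': array([-0.00598149, -0.04497436, -0.01344712]), 'finger_gap': 0.042631522660413874}
```

Call:
send_rows(series=[10,-31,5,0,0,-40,0.5,10,-31,5,0,0,-40,0.5,10,-31,5,0,0,-40,0.5,10,-31,5,0,0,-40,0.5,10,-31,5,0,0,-40,0.5,10,-31,5,0,0,-40,0.5,10,-31,5,0,0,-40,0.5,10,-31,5,0,0,-40,0.5,10,-31,5,0,0,-40,0.5,10,-31,5,0,0,-40,0.5])

```text
clock: 3.02
tcp_pos: [0.5026, -0.028, 0.1497]
orientation: [0.0, -0.703, 0.711, -0.002]
wrist_force: [0.5, -0.7, -0.5]
finger_gap: 0.0431
```

Run:
```python
from mv import *
s=get_state();print(s["tcp_pos"],abs(s["qvel"]).max())
to((.51,-.035,.10),down(181.7))
im={c:read_camera(c) for c in("scene","top")}
def mk(c,x0,y0,x1,y1,w,h):
    o=cv2.resize(im[c][y0:y1,x0:x1],(w,h),interpolation=2)
    for P,col in(([s["tcp_pos"]],(0,0,255)),([[.51,-.035,.064],[.51,-.035,.084]],(0,255,0))):
        for u in proj(c,P): cv2.circle(o,(int((u[0]+.5-x0)*w/(x1-x0)),int((u[1]+.5-y0)*h/(y1-y0))),3,col,-1)
    return o
cv2.imwrite("pics/a.png",np.hstack([mk("scene",235,130,315,226,400,480),mk("top",220,170,300,266,400,480)]))
```

```text
[ 0.50260065 -0.02799906  0.14965729] 0.0707445897336129
shift cm [ 0.68 -0.74  4.97] turn deg [-0.13 -0.12 -2.36]
```

View pics/a.png

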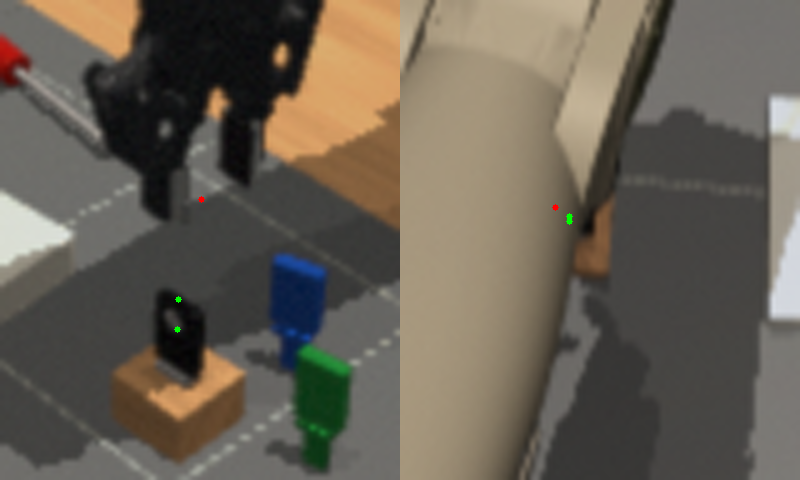

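In the crop, the fingertips straddle the projected TCP at (200,198), and the black key's bow matches my estimate at (180,300). So I descend on the key.

Call:
send_rows(series=[0.7,-0.75,2,0,0,-2.4,0.5,0.7,-0.75,3,0,0,-2.4,0.5,0.7,-0.75,4.5,0,0,-2.4,0.5,0.7,-0.75,6.0,0,0,-2.4,0.5,0.7,-0.75,7.5,0,0,-2.4,0.5,0.7,-0.75,9,0,0,-2.4,0.5,0.7,-0.75,10.2,0,0,-2.4,0.5,0.7,-0.75,10.3,0,0,-2.4,0.5,0.7,-0.75,10.3,0,0,-2.4,0.5,0.7,-0.75,10.3,0,0,-2.4,0.5])

```text
clock: 3.95
tcp_pos: [0.5065, -0.0289, 0.0482]
orientation: [-0.0, 0.72, -0.694, 0.0]
wrist_force: [0.1, 0.5, 0.9]
finger_gap: 0.0428
```

Call:
send_rows(series=[0,0,0,0,0,0,0.3,0,0,0,0,0,0,0.2,0,0,0,0,0,0,0.15,0,0,0,0,0,0,0.1,0,0,0,0,0,0,0.05,0,0,0,0,0,0,0,0,0,0,0,0,0,0,0,0,0,0,0,0,0], newtons=40)

```text
clock: 4.62
tcp_pos: [0.5073, -0.0298, 0.0483]
orientation: [-0.001, 0.72, -0.694, 0.001]
wrist_force: [-0.9, 1.7, 5.8]
finger_gap: 0.0093
```

```bash
python3 -c "
from mv import *
s=get_state(); print(s); to((.51,-.035,.15),down(181.7))"
```

```text
{'clock': 4.6167, 'joint_pos': array([-2.16991813e-01,  3.18493013e-01, -4.26185430e-01,  8.24562540e-01,
        4.17222135e-04, -1.82401530e+00]), 'qvel': array([ 1.40509417e-04, -5.73951585e-04,  7.36843411e-04, -3.19886761e-05,
       -1.18581399e-03,  3.17238213e-04]), 'tau': array([-5.33421468e-01, -4.03434992e+01,  2.29388863e+01, -1.23084029e-01,
       -2.54690582e-01,  7.71201558e-04]), 'tcp_pos': array([ 0.5073181 , -0.02979548,  0.04827472]), 'orientation': array([-5.84487424e-04,  7.19798197e-01, -6.94182907e-01,  5.53775129e-04]), 'wrist_force': array([-0.93782935,  1.73265729,  5.8102477 ]), 'ft_torque': array([0.18118911, 0.00129982, 0.00773865]), 'finger_gap': 0.009258175652227963}
shift cm [  0.53  -0.27 -10.17] turn deg [-0.09  0.    0.38]
```

Call:
send_rows(series=[0,0,-1,0,0,0,0,0,0,-2,0,0,0,0,0,0,-4,0,0,0,0,0,0,-7,0,0,0,0,0,0,-10,0,0,0,0,0,0,-13,0,0,0,0,0,0,-16,0,0,0,0,0,0,-18,0,0,0,0,0,0,-18,0,0,0,0,0,0,-18,0,0,0,0])

```text
clock: 5.45
tcp_pos: [0.5068, -0.0299, 0.2289]
orientation: [-0.0, 0.72, -0.694, 0.001]
wrist_force: [-0.4, 0.2, -2.0]
finger_gap: 0.0095
```

```bash
cat > l.py <<'E'
from mv import *
s=get_state(); print(s["clock"],s["tcp_pos"],s["finger_gap"],s["wrist_force"])
out=[]
th=.13; st=np.array([.5162,.255,0]); Rz=R.from_euler("z",th)
for c,(x0,y0,x1,y1) in(("scene",(365,255,405,295)),("top",(124,188,154,218))):
    im=read_camera(c); i=im.astype(int)[y0:y1,x0:x1]
    g=((i[...,2]-i[...,0]>45)&(i[...,1]-i[...,0]>35)).astype(np.uint8)
    a=np.arange(0,2*np.pi,.2); ctr=Rz.apply([0,.07,.075])+st
    disc=np.zeros_like(g); cv2.fillConvexPoly(disc,np.int32(np.round(proj(c,ctr+np.c_[.02*np.cos(a),.02*np.sin(a),0*a])-[x0,y0])),1)
    g&=disc
    k,_=cv2.findContours(g,0,2); k=cv2.convexHull(np.vstack(k)); r=cv2.minAreaRect(k)
    m=cv2.moments(k); cen=(m["m10"]/m["m00"]+x0,m["m01"]/m["m00"]+y0)
    bp=[ray(c,b+[x0,y0],.075) for b in cv2.boxPoints(r)]
    print(c,g.sum(),"axis",ray(c,cen,.075).round(4),"pred",ctr.round(4),"rectc",np.mean(bp,0).round(4),"edges",[(round(float(np.hypot(*(bp[j]-bp[j-1])[:2])),4),round(float(np.degrees(np.arctan2(*(bp[j]-bp[j-1])[1::-1]))),1)) for j in range(4)])
    X0,Y0,X1,Y1=((330,225,420,315) if c=="scene" else (118,173,178,233))
    o=cv2.resize(im[Y0:Y1,X0:X1],(400,400),interpolation=2); f=400/(X1-X0)
    pts=np.vstack([ctr+np.c_[.024*np.cos(a),.024*np.sin(a),0*a],[ctr],Rz.apply([[0,-.014,.059],[0,-.014+.0,.059]])+st])
    for u in proj(c,pts): cv2.circle(o,(int((u[0]+.5-X0)*f),int((u[1]+.5-Y0)*f)),1,(0,0,255),-1)
    out.append(o)
if s["clock"]>5: cv2.imwrite("pics/lock.png",np.hstack(out))
E
python3 l.py
```

```text
5.45 [ 0.506773   -0.02994759  0.2288998 ] 0.00946745609949099 [-0.36224343  0.19821286 -1.99100527]
scene 144 axis [0.5079 0.3239 0.075 ] pred [0.5071 0.3244 0.075 ] rectc [0.5082 0.3238 0.075 ] edges [(0.0325, -92.4), (0.0267, -172.1), (0.0331, 86.6), (0.026, 6.7)]
top 69 axis [0.5081 0.3227 0.075 ] pred [0.5071 0.3244 0.075 ] rectc [0.508  0.3228 0.075 ] edges [(0.0218, 9.5), (0.0279, -83.9), (0.0217, -170.8), (0.0278, 96.2)]
```

View pics/lock.png

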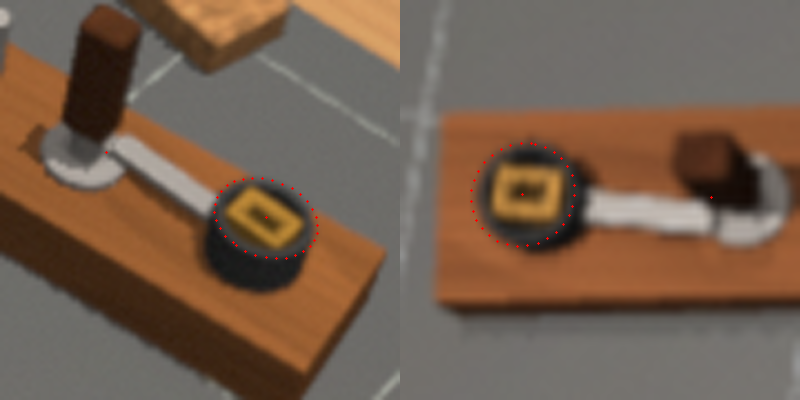

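Run:
```python
from mv import *
A=np.array([.508,.3233])
for c,(x0,y0,x1,y1) in(("scene",(330,225,420,315)),("top",(118,173,178,233))):
    im=read_camera(c).astype(int); v=im.min(2)
    pts=[]
    for yy in range(y0,y1):
        for xx in range(x0,x1):
            w=ray(c,(xx,yy),.059)[:2]-A; d=np.hypot(*w); a=np.degrees(np.arctan2(w[0],-w[1]))  # angle from -y toward +x
            if .032<d<.072 and abs(a)<25 and v[yy,xx]>105: pts.append((d,a,*w))
    p=np.array(pts); line=np.polyfit(-p[:,3],p[:,2],1)
    print(c,len(p),"mean angle",p[:,1].mean().round(2),"line yaw",np.degrees(np.arctan(line[0])).round(2),"off",line[1].round(4))
s=get_state(); print(s["tcp_pos"])
```

```text
scene 101 mean angle -0.19 line yaw 2.36 off -0.0022
top 66 mean angle -0.24 line yaw -1.14 off 0.0008
[ 0.50538551 -0.0295655   0.2259981 ]
```

```bash
python3 -c "
from mv import *
s=get_state(); print(s['tcp_pos'],s['clock'],s['qvel'].round(4))
to((.506,.3282,.23),down(181))"
```

```text
[ 0.50538551 -0.0295655   0.2259981 ] 5.65 [ 0.      0.0028  0.004  -0.0004 -0.0011  0.0017]
shift cm [-35.75  -1.36  -0.38] turn deg [0.18 0.04 1.07]
```

Call:
send_rows(series=[-35.7,-1.4,-0.4,0,0,1,0,-35.7,-1.4,-0.4,0,0,1,0,-35.7,-1.4,-0.4,0,0,1,0,-35.7,-1.4,-0.4,0,0,1,0,-35.7,-1.4,-0.4,0,0,1,0,-35.7,-1.4,-0.4,0,0,1,0,-35.7,-1.4,-0.4,0,0,1,0,-35.7,-1.4,-0.4,0,0,1,0,-35.7,-1.4,-0.4,0,0,1,0,-35.7,-1.4,-0.4,0,0,1,0])

```text
clock: 6.48
tcp_pos: [0.5063, 0.332, 0.2294]
orientation: [0.001, 0.716, -0.698, -0.001]
wrist_force: [-0.1, 0.1, -0.7]
finger_gap: 0.0094
```

Call:
send_rows(series=[0,0,1,0,0,0,0,0,0,3,0,0,0,0,0,0,5,0,0,0,0,0,0,7,0,0,0,0,0,0,8.5,0,0,0,0,0,0,9,0,0,0,0,0,0,9,0,0,0,0,0,0,9,0,0,0,0,0,0,9,0,0,0,0,0,0,9,0,0,0,0])

```text
clock: 7.32
tcp_pos: [0.5085, 0.3276, 0.1429]
orientation: [-0.001, 0.714, -0.701, 0.0]
wrist_force: [0.4, 0.0, -0.4]
finger_gap: 0.0096
```

Run:
```python
from mv import *
s=get_state(); print(s["tcp_pos"],s["orientation"],abs(s['qvel']).max()); to((.506,.3282,.137),down(181))
im=read_camera("scene"); c="scene"
x0,y0,x1,y1=340,205,420,305
o=cv2.resize(im[y0:y1,x0:x1],(480,600),interpolation=2)
def dots(P,col):
    for u in proj(c,P): cv2.circle(o,(int((u[0]+.5-x0)*6),int((u[1]+.5-y0)*6)),2,col,-1)
# predicted key: x at TCP, y at TCP-.0049, origin TCP z -.0143
k=s["tcp_pos"]+[0,-.0049,-.0143]
dots(np.vstack([box(-.003,.003,-.007,.007,-.026,-.026),box(-.007,.007,-.011,.011,0,.006)])+k,(0,255,0))
dots(box(-.00425,.00425,-.00825,.00825,.075,.075)+[.508,.3233,0],(0,0,255)); dots([s["tcp_pos"]],(255,0,255))
o2=cv2.resize(im[215:300,345:415],(315,383)); cv2.imwrite("pics/hov.png",o)
```

```text
[0.5084885  0.32756904 0.14285223] [-1.07467149e-03  7.13593953e-01 -7.00558607e-01  3.91283095e-04] 0.005458247989984723
shift cm [-0.07  0.25  0.58] turn deg [-0.12  0.05  0.06]
```

View pics/hov.png

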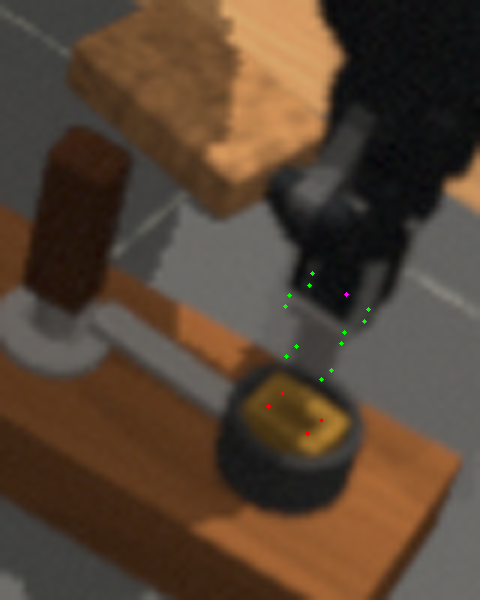

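Run:
```python
from mv import *
s=get_state(); print(s["tcp_pos"],s["clock"])
im=np.mean([read_camera("scene").astype(float) for _ in range(3)],0).mean(2)
print("     ",*range(384,402))
for y in range(252,272): print(y,*im[y,384:402].astype(int))
s=get_state(); print(s["tcp_pos"])
k=s["tcp_pos"]+[0,-.0049,-.0143]
print(proj("scene",box(-.003,.003,-.007,.007,-.026,0)+k).round(1).tolist())
print(proj("scene",box(-.007,.007,-.011,.011,0,0)+k)[::2].round(1).tolist())
```

```text
[0.50838631 0.3276641  0.14276699] 7.3667
      384 385 386 387 388 389 390 391 392 393 394 395 396 397 398 399 400 401
252 105 103 97 87 60 22 20 25 20 16 13 17 15 15 13 20 42 56
253 105 103 98 95 75 40 32 31 18 14 13 16 15 13 18 25 50 61
254 105 102 96 96 87 68 52 38 21 16 17 16 15 13 18 33 53 61
255 102 98 97 94 86 82 79 66 43 26 20 16 15 14 20 42 57 60
256 102 98 97 93 81 72 77 79 69 50 34 19 17 17 27 50 61 60
257 102 98 97 95 88 75 68 72 77 74 60 41 24 23 37 55 62 56
258 101 98 97 97 96 87 72 66 68 74 77 68 51 43 54 62 59 54
259 99 98 98 98 96 85 68 63 63 64 69 75 74 69 67 67 60 66
260 98 97 98 97 95 81 66 63 63 62 64 67 73 77 75 80 79 88
261 97 98 97 97 91 75 64 62 62 62 63 64 65 71 84 93 95 97
262 92 96 97 96 86 69 62 62 62 63 62 64 71 85 94 97 97 98
263 77 88 93 95 83 67 62 61 62 63 63 66 79 93 96 97 98 97
264 57 65 78 87 79 65 62 61 62 62 63 68 84 97 97 98 97 97
265 47 45 51 62 61 56 59 61 63 63 64 74 89 97 97 97 97 98
266 36 38 42 41 39 42 50 58 61 63 66 80 94 97 97 98 97 97
267 38 49 52 48 39 33 37 44 53 58 65 81 93 97 97 97 97 97
268 49 60 64 60 53 44 36 32 35 44 55 69 83 93 97 98 98 98
269 64 67 65 64 64 60 56 49 35 31 38 52 66 82 92 97 97 97
270 68 65 64 62 64 66 73 69 55 43 31 36 52 66 83 95 97 97
271 66 63 56 55 59 63 68 80 86 75 51 33 38 52 70 85 95 98
[0.50798497 0.3277432  0.14228731]
[[389.1, 262.4], [391.7, 254.2], [394.9, 266.3], [397.6, 258.1], [387.5, 264.0], [390.1, 255.8], [393.2, 267.8], [395.9, 259.7]]
[[391.2, 252.1], [400.4, 258.2], [387.3, 255.7], [396.5, 261.9]]
```

The numeric profile shows the blade within about 0.3 px of the prediction, and above the slot at (385,274). I descend gently.

Call:
send_rows(series=[0,0,1,0,0,0,0,0,0,2,0,0,0,0,0,0,2.5,0,0,0,0,0,0,2.8,0,0,0,0,0,0,3.1,0,0,0,0,0,0,3.4,0,0,0,0,0,0,3.4,0,0,0,0,0,0,3.4,0,0,0,0])

```text
clock: 8.18
tcp_pos: [0.5073, 0.3275, 0.1073]
orientation: [0.0, 0.714, -0.7, -0.0]
wrist_force: [-0.6, 0.8, -1.4]
finger_gap: 0.0096
```

Call:
send_rows(series=[0,0,0.5,0,0,0,0,0,0,1.0,0,0,0,0,0,0,1.4,0,0,0,0,0,0,1.7,0,0,0,0,0,0,1.7,0,0,0,0,0,0,1.7,0,0,0,0])

```text
clock: 8.68
tcp_pos: [0.5072, 0.3273, 0.0899]
orientation: [0.001, 0.714, -0.7, -0.0]
wrist_force: [-1.8, 0.6, -2.1]
finger_gap: 0.0094
```

Call:
send_rows(series=[0,0,0.1,0,0,0,0,0,0,0.2,0,0,0,0,0,0,0.3,0,0,0,0,0,0,0.3,0,0,0,0])

```text
clock: 9.02
tcp_pos: [0.5074, 0.3275, 0.0892]
orientation: [-0.0, 0.714, -0.7, 0.0]
wrist_force: [-6.1, -1.3, 9.8]
finger_gap: 0.0095
```

```bash
python3 -c "
import numpy as np
for t in (9,18,27,36,45,84): print(t,.45*(1-np.cos(np.radians(t))),-.45*np.sin(np.radians(t)))"
```

```text
9 0.005540246732188003 -0.0703955092681039
18 0.022024567667180913 -0.13905764746872634
27 0.04904706411523445 -0.20429572488279604
36 0.08594235253127365 -0.2645033635316129
45 0.1318019484660536 -0.31819805153394637
84 0.402962191529556 -0.447534852915723
```

Call:
send_rows(series=[0,-0.03,-0.1,0,0,4,0,0.01,-0.07,-0.1,0,0,9,0,0.01,-0.1,-0.1,0,0,13.5,0,0.02,-0.14,-0.1,0,0,18,0,0.03,-0.17,-0.1,0,0,22.5,0,0.05,-0.2,-0.1,0,0,27,0,0.07,-0.24,-0.1,0,0,31.5,0,0.09,-0.26,-0.1,0,0,36,0,0.11,-0.29,-0.1,0,0,40.5,0,0.13,-0.32,-0.1,0,0,45,0], newtons=60)

```text
clock: 9.85
tcp_pos: [0.5105, 0.3266, 0.0893]
orientation: [0.0, -0.39, 0.921, 0.0]
wrist_force: [-4.8, -0.3, 4.0]
finger_gap: 0.0092
```

```bash
python3 -c "
from mv import *
s=get_state(); print(s['tcp_pos'],s['wrist_force'],s['ft_torque'],s['joint_pos']); y=rot(s['orientation']).as_matrix()[:,1]; print(np.degrees(np.arctan2(y[1],y[0])))"
```

```text
[0.51050891 0.32661903 0.08934894] [-4.82281156 -0.3038651   4.03927827] [-0.02439667  1.11981909  0.07969761] [ 4.36418023e-01  4.47220236e-01 -1.13429891e-01  1.00988461e+00
  7.17821818e-04 -3.64515088e-01]
135.8901005506283
```

Call:
send_rows(series=[0,-0.03,0,0,0,4.5,0,0.01,-0.07,0,0,0,9,0,0.01,-0.1,0,0,0,13.5,0,0.02,-0.14,0,0,0,18,0,0.03,-0.17,0,0,0,22.5,0,0.05,-0.2,0,0,0,27,0,0.07,-0.24,0,0,0,31.5,0,0.09,-0.26,0,0,0,36,0,0.1,-0.28,0,0,0,38.5,0,0.1,-0.28,0,0,0,38.5,0])

```text
clock: 10.68
tcp_pos: [0.5124, 0.3232, 0.0893]
orientation: [0.0, -0.065, 0.998, -0.0]
wrist_force: [-2.3, -3.0, 4.9]
finger_gap: 0.0094
```

```bash
cat > st.py <<'E'
from mv import *
s=get_state(); print(s['clock'],s['tcp_pos'],s['wrist_force'].round(1),s['ft_torque'].round(3),s['finger_gap']); y=rot(s['orientation']).as_matrix()[:,1]; print(np.degrees(np.arctan2(y[1],y[0])))
E
python3 st.py
```

```text
10.6833 [0.51237296 0.32324134 0.08931508] [-2.3 -3.   4.9] [-0.502  0.905  0.085] 0.00943262377484679
97.50680565119796
```

Torque is still at friction level, so I push on in small steps to the stop.

Call:
send_rows(series=[0,-0.02,0,0,0,2,0,0.01,-0.04,0,0,0,4,0,0.01,-0.05,0,0,0,6,0,0.01,-0.05,0,0,0,6,0,0.01,-0.05,0,0,0,6,0])

```text
clock: 11.1
tcp_pos: [0.5124, 0.3226, 0.0893]
orientation: [0.0, -0.014, 1.0, -0.0]
wrist_force: [-3.0, -3.2, 5.1]
finger_gap: 0.0091
```

```bash
python3 st.py
```

```text
11.1 [0.51242464 0.32264845 0.08933414] [-3.  -3.2  5.1] [-0.661  0.841  0.032] 0.009129256275283817
91.64645028498849
```

Call:
send_rows(series=[0,-0.02,0,0,0,2,0,0.01,-0.04,0,0,0,4,0,0.01,-0.05,0,0,0,6,0,0.01,-0.06,0,0,0,8,0,0.01,-0.06,0,0,0,8,0,0.01,-0.06,0,0,0,8,0])

```text
clock: 11.6
tcp_pos: [0.5124, 0.3218, 0.0893]
orientation: [0.001, 0.055, 0.998, -0.001]
wrist_force: [-3.4, -2.8, 5.4]
finger_gap: 0.0092
```

```bash
python3 st.py
```

```text
11.6 [0.51243478 0.32184911 0.08933602] [-3.4 -2.8  5.4] [-0.827  0.815  0.03 ] 0.009174875282474262
83.6398859195006
```

Run:
```python
from mv import *
o=[]
for c,(x0,y0,x1,y1) in(("scene",(340,205,440,305)),("top",(108,165,188,245))):
    im=read_camera(c); t=cv2.resize(im[y0:y1,x0:x1],(400,400),interpolation=2); f=400/(x1-x0)
    for yaw,col in((-84.3,(0,0,255)),(-70,(0,255,0))):
        Rz=R.from_euler("z",yaw,degrees=True)
        for u in proj(c,Rz.apply(np.array([[0,-r,.059] for r in(.03,.05,.07,.084)]))+[.508,.3233,0]): cv2.circle(t,(int((u[0]+.5-x0)*f),int((u[1]+.5-y0)*f)),2,col,-1)
    o.append(t)
cv2.imwrite("pics/turn.png",np.hstack(o))
```

```text
(no output)
```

View pics/turn.png

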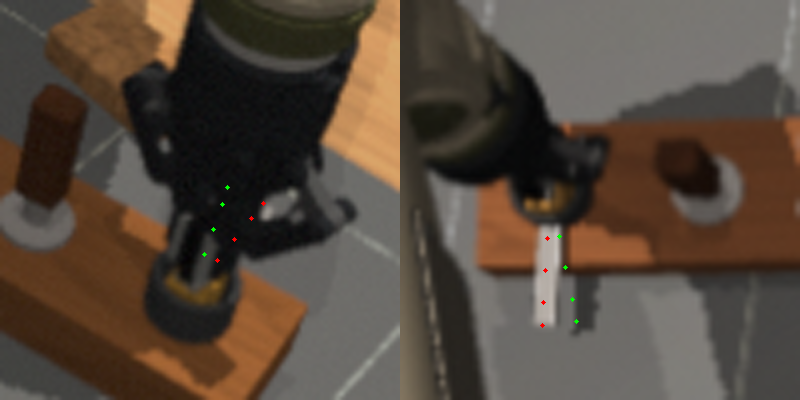

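The top view shows the latch swung to -x, from (545,225) to (546,325), within about 1° of the predicted stop line. One firmer push will confirm it's at the stop.

Call:
send_rows(series=[0,-0.02,0,0,0,2,0,0.01,-0.04,0,0,0,4,0,0.01,-0.05,0,0,0,6,0,0.01,-0.05,0,0,0,6,0,0.01,-0.05,0,0,0,6,0], newtons=100)

```text
clock: 12.12
tcp_pos: [0.5124, 0.3213, 0.0894]
orientation: [0.001, 0.107, 0.994, -0.001]
wrist_force: [-2.2, -3.4, 5.1]
finger_gap: 0.0088
```

```bash
python3 st.py
cat > la.py <<'E'
from mv import *
im=read_camera("top"); i=im.astype(int); A=np.array([.508,.3233]); P=[]
for yy in range(205,236):
    for xx in range(128,150):
        w=ray("top",(xx,yy),.059)[:2]-A
        if -.082<w[0]<-.035 and abs(w[1])<.03 and i[yy,xx].min()>125: P.append(w)
P=np.array(P); a=np.degrees(np.arctan2(P[:,0],-P[:,1])); l=np.polyfit(P[:,0],P[:,1],1); print(len(P),"latch yaw mean",a.mean().round(2),"line",(-90-np.degrees(np.arctan(-l[0]))).round(2),l.round(4))
E
python3 la.py
```

```text
12.1167 [0.51241739 0.32132276 0.08940706] [-2.2 -3.4  5.1] [-0.87   0.77   0.439] 0.008767581909258401
77.68796497323271
69 latch yaw mean -84.31 line -84.25 [0.1007 0.    ]
```

The stop is confirmed: 0.44 N m on the wrist, and the latch at -84.3°, as predicted for 1.6 rad. Now I release the key and rise.

Call:
send_rows(series=[0,0,0,0,0,-2,0,0,0,0,0,0,-2,0.3,0,0,0,0,0,-2,0.5,0,0,0,0,0,-2,0.5,0,0,-0.5,0,0,-2,0.5,0,0,-2,0,0,-2,0.5,0,0,-5,0,0,-2,0.5,0,0,-9,0,0,-2,0.5,0,0,-12,0,0,-2,0.5,0,0,-12,0,0,-2,0.5])

```text
clock: 13.0
tcp_pos: [0.5153, 0.3237, 0.2165]
orientation: [0.005, 0.091, 0.996, 0.003]
wrist_force: [0.7, -0.4, 0.7]
finger_gap: 0.0427
```

```bash
python3 st.py; python3 la.py
python3 - <<'E'
from mv import *
th=.13; aw=np.array([.5162+.025*np.sin(th),.255-.025*np.cos(th)]); print(aw)
# handle in both cams: dark brown; centroid of dark mask vs model
for c,(x0,y0,x1,y1) in(("scene",(335,222,368,266)),("top",(155,188,172,212))):
    im=read_camera(c); v=im.max(2); m=np.zeros(v.shape,np.uint8); m[y0:y1,x0:x1]=(v<95)[y0:y1,x0:x1]&(im[...,2].astype(int)-im[...,0]>12)[y0:y1,x0:x1]
    n,l,s,ce=cv2.connectedComponentsWithStats(m); j=1+s[1:,4].argmax(); print(c,s[j],ce[j])
    H=np.vstack([box(-.011,.011,-.013,.013,.071,.145)]); u=proj(c,R.from_euler("z",th).apply(H)+[*aw,0]); print(u.min(0),u.max(0))
to((.519,.230,.15),down(97.5))
E
```

```text
13.0 [0.51533495 0.32372931 0.21649727] [ 0.7 -0.4  0.7] [-0.003 -0.039 -0.042] 0.04270010392846894
79.58745969132728
68 latch yaw mean -83.96 line -84.76 [ 0.0917 -0.0008]
[0.51944085 0.23021095]
scene [335 222  33  35 564] [352.30141844 240.19148936]
[342.34390837 224.10950717] [363.04900102 258.68802637]
top [155 188  17  24 330] [162.77878788 197.84545455]
[157.5962647  192.32587996] [171.37722607 204.91710925]
shift cm [-2.33 -8.95  5.89] turn deg [  0.04   0.07 -17.92]
```

Call:
send_rows(series=[-2.3,-8.95,1,0,0,-17.9,0.55,-2.3,-8.95,1,0,0,-17.9,0.55,-2.3,-8.95,1,0,0,-17.9,0.55,-2.3,-8.95,1,0,0,-17.9,0.55,-2.3,-8.95,1,0,0,-17.9,0.55,-2.3,-8.95,1,0,0,-17.9,0.55,-2.3,-8.95,1,0,0,-17.9,0.55,-2.3,-8.95,1,0,0,-17.9,0.55])

```text
clock: 13.82
tcp_pos: [0.5182, 0.2308, 0.1983]
orientation: [-0.0, -0.066, 0.998, 0.0]
wrist_force: [0.1, -1.4, 0.4]
finger_gap: 0.0469
```

```bash
python3 -c "
from mv import *
to((.5194,.2302,.0965),down(97.5)); print(get_state()['qvel'].round(3))"
```

```text
shift cm [-0.12 -0.08 10.18] turn deg [ 0.01 -0.02  0.03]
[ 0.002 -0.001  0.003 -0.002 -0.001 -0.004]
```

Call:
send_rows(series=[-0.1,-0.1,2,0,0,0,0.55,-0.1,-0.1,4,0,0,0,0.55,-0.1,-0.1,6,0,0,0,0.55,-0.1,-0.1,8,0,0,0,0.55,-0.1,-0.1,9.5,0,0,0,0.55,-0.1,-0.1,10.2,0,0,0,0.55,-0.1,-0.1,10.2,0,0,0,0.55,-0.1,-0.1,10.2,0,0,0,0.55])

```text
clock: 14.48
tcp_pos: [0.5195, 0.2295, 0.0968]
orientation: [-0.0, -0.066, 0.998, 0.0]
wrist_force: [-0.0, -0.6, -0.2]
finger_gap: 0.0472
```

Call:
send_rows(series=[0,0,0,0,0,0,0.45,0,0,0,0,0,0,0.4,0,0,0,0,0,0,0.35,0,0,0,0,0,0,0.3,0,0,0,0,0,0,0.25,0,0,0,0,0,0,0.2,0,0,0,0,0,0,0.2,0,0,0,0,0,0,0.2], newtons=80)

```text
clock: 15.15
tcp_pos: [0.5202, 0.2292, 0.0977]
orientation: [0.001, -0.065, 0.998, 0.0]
wrist_force: [-0.6, 0.1, 5.9]
finger_gap: 0.025
```

```bash
python3 st.py
```

```text
15.15 [0.52024407 0.22917495 0.09771039] [-0.6  0.1  5.9] [-0.047  0.127 -0.008] 0.025017034378858997
97.47462361631203
```

Call:
send_rows(series=[0,0,-0.5,0,0,0,0.2,0,0,-1.5,0,0,0,0.2,0,0,-3,0,0,0,0.2,0,0,-5,0,0,0,0.2,0,0,-7,0,0,0,0.2,0,0,-9,0,0,0,0.2,0,0,-11,0,0,0,0.2,0,0,-12,0,0,0,0.2,0,0,-12,0,0,0,0.2,0,0,-12,0,0,0,0.2])

```text
clock: 15.98
tcp_pos: [0.5196, 0.229, 0.2167]
orientation: [0.0, -0.065, 0.998, 0.0]
wrist_force: [-0.0, -0.2, -1.4]
finger_gap: 0.0254
```

```bash
python3 st.py
python3 - <<'E'
from mv import *
s=get_state(); print(s["joint_pos"])
# final: awl axis (tool z) points outward-down at 45 deg toward slab centre
tip=np.array([.5465,-.2445,.03+.045]); g=tip.copy(); az=np.arctan2(tip[1],tip[0])
d=np.array([np.cos(az),np.sin(az),-1])/2**.5        # tool z
L=.108-.0187                                      # TCP to tip
tcp=tip-d*L; print("tcp",tcp,"r",np.hypot(*tcp[:2]))
y=np.array([-np.sin(az),np.cos(az),0]); Rt=R.from_matrix(np.c_[np.cross(y,d),y,d])
yaw=np.degrees(az)+90; print("upright stage at yaw",yaw)
p1=np.array([.46,-.20,.22]); to(p1,down(yaw))
to(tcp,Rt,down(yaw),p1)
E
```

```text
15.9833 [0.51958391 0.22898579 0.21665582] [-0.  -0.2 -1.4] [ 0.005 -0.003 -0.015] 0.02539512199887378
97.47570837023969
[ 2.73706088e-01  3.02953189e-01 -4.00005273e-03  1.26318641e+00
  5.89408691e-05  1.43230431e-01]
tcp [ 0.48886094 -0.21871272  0.13814464] r 0.5355560409053348
upright stage at yaw 65.89661606598422
shift cm [ 11.49 -41.76  -0.35] turn deg [2.000e-02 3.000e-02 3.158e+01]
shift cm [-3.4  -0.53  8.19] turn deg [ -0. -45.  -0.]
```

Call:
send_rows(series=[3,-10,-0.4,0,0,7,0.2,6,-20,-0.4,0,0,14,0.2,11.5,-41.7,-0.4,0,0,31.5,0.2,11.5,-41.7,-0.4,0,0,31.5,0.2,11.5,-41.7,-0.4,0,0,31.5,0.2,11.5,-41.7,-0.4,0,0,31.5,0.2,11.5,-41.7,-0.4,0,0,31.5,0.2,11.5,-41.7,-0.4,0,0,31.5,0.2,11.5,-41.7,-0.4,0,0,31.5,0.2,11.5,-41.7,-0.4,0,0,31.5,0.2])

```text
clock: 16.82
tcp_pos: [0.4602, -0.185, 0.2188]
orientation: [-0.001, 0.208, 0.978, 0.001]
wrist_force: [-0.0, -0.0, -1.3]
finger_gap: 0.0251
```

Call:
send_rows(series=[0.1,-4,0,0,0,0,0.2,0.1,-4,0,0,0,0,0.2,0.1,-4,0,0,0,0,0.2,0.1,-4,0,0,0,0,0.2])

```text
clock: 17.15
tcp_pos: [0.4437, -0.2193, 0.2191]
orientation: [-0.001, 0.209, 0.978, 0.001]
wrist_force: [-0.1, 1.1, -2.0]
finger_gap: 0.0252
```

```bash
cat > e.py <<'E'
from mv import *
s=get_state(); print(s["clock"],s["tcp_pos"],s["finger_gap"],s["qvel"].round(3),s["wrist_force"])
tip=np.array([.5465,-.2445,.075]); az=np.arctan2(tip[1],tip[0]); d=np.array([np.cos(az),np.sin(az),-1])/2**.5
y=np.array([-np.sin(az),np.cos(az),0]); Rt=R.from_matrix(np.c_[np.cross(y,d),y,d])
to(tip-d*.0893,Rt); Rc=rot(s["orientation"]); print("tip est",s["tcp_pos"]+Rc.apply([0,0,.0893]),"tilt",np.degrees(np.arccos(-Rc.as_matrix()[2,2])))
E
python3 e.py
```

```text
17.15 [ 0.44374096 -0.2192657   0.21905321] 0.025168024821122927 [ 0.037 -0.01   0.006  0.003  0.    -0.001] [-0.07851001  1.09041583 -1.9659632 ]
shift cm [-4.12  1.88  8.08] turn deg [ 7.000e-02 -4.516e+01 -1.000e-02]
tip est [ 0.44355186 -0.21906948  0.12975363] tilt 0.1748411891424413
```

Call:
send_rows(series=[-1,0.5,0,0,-7,0,0.2,-2,1,0.5,0,-14,0,0.2,-3,1.4,1,0,-21,0,0.2,-4.1,1.9,2,0,-28,0,0.2,-4.1,1.9,3.5,0,-35,0,0.2,-4.1,1.9,5,0,-42,0,0.2,-4.1,1.9,7,0,-45.2,0,0.2,-4.1,1.9,8.1,0,-45.2,0,0.2,-4.1,1.9,8.1,0,-45.2,0,0.2,-4.1,1.9,8.1,0,-45.2,0,0.2])

```text
clock: 17.98
tcp_pos: [0.497, -0.221, 0.1468]
orientation: [0.368, 0.192, 0.907, -0.077]
wrist_force: [-1.2, 0.3, -2.1]
finger_gap: 0.0248
```

Call:
send_rows(series=[0,0,0,0,0,0,0.2,0,0,0,0,0,0,0.2,0,0,0,0,0,0,0.2,0,0,0,0,0,0,0.2])

```text
clock: 18.32
tcp_pos: [0.4969, -0.2225, 0.1474]
orientation: [0.369, 0.192, 0.906, -0.077]
wrist_force: [0.4, 0.4, -1.2]
finger_gap: 0.0253
```

```bash
python3 e.py; python3 la.py
python3 - <<'E'
from mv import *
s=get_state(); Rc=rot(s["orientation"]); o=[]
for c,(x0,y0,x1,y1),w in(("scene",(150,80,430,330),450),("top",(110,150,370,280),340)):
    im=read_camera(c); h=int((y1-y0)*w/(x1-x0)); t=cv2.resize(im[y0:y1,x0:x1],(w,h),interpolation=2); f=w/(x1-x0)
    for P,col in((s["tcp_pos"]+Rc.apply([0,0,.0893]),(0,0,255)),(np.array([.5465,-.2445,.03]),(0,255,0))):
        u=proj(c,[P])[0]; print(c,u); cv2.circle(t,(int((u[0]+.5-x0)*f),int((u[1]+.5-y0)*f)),2,col,-1)
    o.append(cv2.copyMakeBorder(t,0,450-h,0,0,0))
cv2.imwrite("pics/end.png",np.hstack(o))
E
```

```text
18.3167 [ 0.49685497 -0.22246425  0.14742982] 0.025319632490054596 [-0.006  0.001 -0.002 -0.008  0.001 -0.002] [ 0.36518624  0.38931315 -1.15183608]
shift cm [1.28 0.02 0.05] turn deg [ 0.18 -0.74  0.05]
tip est [ 0.55385311 -0.24766617  0.08347229] tilt 44.25757043954242
70 latch yaw mean -83.92 line -85.49 [ 0.0788 -0.0015]
scene [205.62820151 160.07205401]
scene [209.87327194 174.46386123]
top [325.63741523 205.69513738]
top [321.85916298 211.182717  ]
```

View pics/end.png

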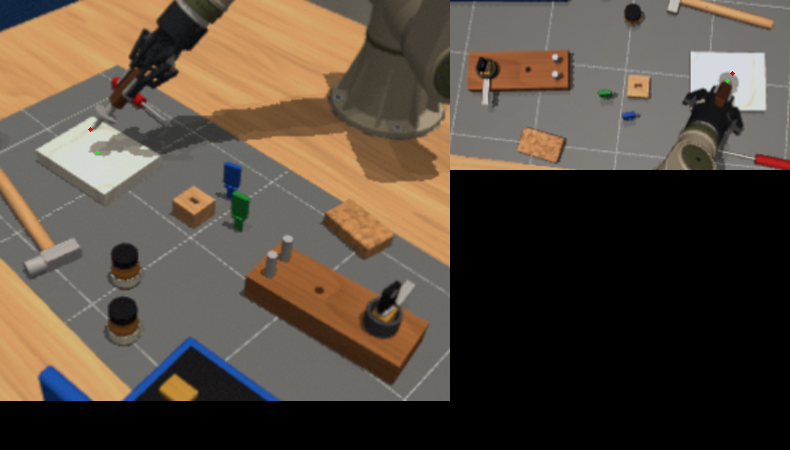

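Call:
send_rows(series=[0.7,0,0.1,0,-0.7,0,0.2,1.4,0,0.2,0,-0.7,0,0.2,1.4,0,0.2,0,-0.7,0,0.2,1.4,0,0.2,0,-0.7,0,0.2,1.4,0,0.2,0,-0.7,0,0.2,1.4,0,0.2,0,-0.7,0,0.2,1.4,0,0.2,0,-0.7,0,0.2,1.4,0,0.2,0,-0.7,0,0.2])

```text
clock: 19.13
tcp_pos: [0.4976, -0.2241, 0.1458]
orientation: [0.368, 0.192, 0.906, -0.077]
wrist_force: [-0.2, -0.8, -1.8]
finger_gap: 0.0251
```

```bash
python3 e.py
python3 - <<'E'
from h import *
im=read_camera("scene"); m=silhouettes("scene","awl")
for d in m[:2]: print(d["p"],d["box"])
s=get_state(); Rc=rot(s["orientation"]); print(proj("scene",[s["tcp_pos"]+Rc.apply([0,0,z]) for z in(-.0487,.0893)]))
E
```

```text
19.1333 [ 0.49756126 -0.22408485  0.14583297] 0.025055132524521097 [-0.002 -0.     0.    -0.001 -0.002 -0.001] [-0.18263086 -0.8312688  -1.77029643]
shift cm [ 1.26  0.14 -0.15] turn deg [ 0.23 -0.81  0.06]
tip est [ 0.5545271  -0.24917444  0.08180254] tilt 44.19050909681285
0.61 [208.4, 122.3, 26.5, 41.4]
[[237.03374289 123.97332516]
 [205.2137741  160.45587724]]
```

```bash
python3 -c "
from mv import *
print(get_state()['joint_pos'].round(3))"
```

```text
[-0.668 -0.136 -1.027 -0.075  0.176 -0.181]
```

j3 is at its range limit, which blocks the correction. I'll turn the slant sideways about the tip (same tilt, azimuth -45°) so the wrist sits farther out.

```bash
sed -i 's/^tip=.*/import sys\ntip=np.array([.5465,-.2445,.070]); az=np.arctan2(tip[1],tip[0])+np.radians(float(sys.argv[1])); d=np.array([np.cos(az),np.sin(az),-1])\/2**.5/' e.py; sed -n 3,6p e.py; python3 e.py -45
```

```text
import sys
tip=np.array([.5465,-.2445,.070]); az=np.arctan2(tip[1],tip[0])+np.radians(float(sys.argv[1])); d=np.array([np.cos(az),np.sin(az),-1])/2**.5
y=np.array([-np.sin(az),np.cos(az),0]); Rt=R.from_matrix(np.c_[np.cross(y,d),y,d])
to(tip-d*.0893,Rt); Rc=rot(s["orientation"]); print("tip est",s["tcp_pos"]+Rc.apply([0,0,.0893]),"tilt",np.degrees(np.arccos(-Rc.as_matrix()[2,2])))
19.2333 [ 0.49756078 -0.22408592  0.14584383] 0.025014188622502237 [ 0.     0.001 -0.    -0.001 -0.001  0.001] [ 0.02234467 -0.24354258 -1.68931847]
shift cm [0.28 4.59 1.51] turn deg [31.82 -0.81 32.11]
tip est [ 0.55452685 -0.24917987  0.08181531] tilt 44.192267319625785
```

Call:
send_rows(series=[0,0.6,0.1,4.5,0,4.6,0.2,0,1.2,0.2,9,0,9.2,0.2,0.1,1.9,0.4,13.5,-0.2,13.8,0.2,0.1,2.6,0.6,18,-0.4,18.3,0.2,0.2,3.3,0.8,22.7,-0.5,22.9,0.2,0.2,4,1.1,27,-0.7,27.5,0.2,0.3,4.6,1.5,31.8,-0.8,32.1,0.2,0.3,4.6,1.5,31.8,-0.8,32.1,0.2,0.3,4.6,1.5,31.8,-0.8,32.1,0.2,0.3,4.6,1.5,31.8,-0.8,32.1,0.2])

```text
clock: 20.07
tcp_pos: [0.5236, -0.1852, 0.1326]
orientation: [0.315, 0.523, 0.762, -0.217]
wrist_force: [-0.6, -0.2, -1.2]
finger_gap: 0.0253
```

```bash
python3 e.py -45; python3 -c "
from mv import *
print(get_state()['joint_pos'].round(3))"
```

```text
20.0667 [ 0.52358746 -0.18523742  0.13258572] 0.025295226213320227 [-0.017 -0.024 -0.025  0.003 -0.006  0.013] [-0.55693392 -0.21730611 -1.19536189]
shift cm [-0.07  0.03 -0.01] turn deg [ 0.1  -0.06  0.15]
tip est [ 0.54623163 -0.24411437  0.06937783] tilt 44.94258074745348
[-0.151  0.136 -0.729  0.246 -0.661  0.891]
```

Call:
send_rows(series=[0,0,0,0,0,0,0.2,0,0,0,0,0,0,0.2,0,0,0,0,0,0,0.2,0,0,0,0,0,0,0.2,0,0,0,0,0,0,0.2,0,0,0,0,0,0,0.2,0,0,0,0,0,0,0.2,0,0,0,0,0,0,0.2])

```text
clock: 20.73
tcp_pos: [0.5238, -0.1854, 0.1331]
orientation: [0.315, 0.524, 0.761, -0.217]
wrist_force: [0.2, -0.9, -1.4]
finger_gap: 0.0251
```

```bash
python3 e.py -45; python3 la.py
python3 - <<'E'
from h import *
s=get_state(); Rc=rot(s["orientation"])
a=np.arange(0,6.3,.4)
for c in("scene","top"):
    im=read_camera(c)
    P=[s["tcp_pos"]+Rc.apply([x,y,z]) for x,y,z in [(0,0,.0893)]+[(.022*np.cos(t),.022*np.sin(t),.0513) for t in a]]
    u=proj(c,P); print(c,"pred tip",u[0].round(1),"flange",u[1:].min(0).round(1),u[1:].max(0).round(1))
    for d in silhouettes(c,"awl")[:2]: print("  net",round(d["p"],2),d["box"])
    if c=="scene": cv2.imwrite("pics/final.png",cv2.resize(im[100:300,150:420],(810,600))[:600,:800])
E
```

```text
20.7333 [ 0.52379414 -0.18538759  0.13312703] 0.025125334543183112 [ 0.002  0.001  0.     0.002 -0.001  0.001] [ 0.16239309 -0.88760579 -1.44478602]
shift cm [-0.01  0.01  0.01] turn deg [ 0.02 -0.02  0.01]
tip est [ 0.54633905 -0.24434954  0.06996292] tilt 44.98232154467434
71 latch yaw mean -84.06 line -84.91 [ 0.089  -0.0008]
scene pred tip [208.9 163.4] flange [209.9 150.9] [223.1 165.6]
  net 0.6 [212.7, 152.7, 10.9, 12.2]
top pred tip [323.6 208.9] flange [310.3 202.1] [322.4 216.8]
  net 0.75 [292.2, 203.3, 31.4, 16.6]
  net 0.23 [132.0, 195.5, 19.1, 34.5]
```

The numeric checks agree: the network's awl silhouettes line up with the predicted flange in both cameras, the latch is at its stop, and the arm is still. Handing in.

```bash
python3 -c "
from workcell import *
print(hand_in())"
```

```text
the job is handed in; nothing more can be done
None
```

I put the black key from its rest into the lock until the shoulder touched (9.8 N), turned it clockwise to the stop, and left it there. Then I drew the awl out and handed in at about 21 s while holding it slanted over the slab.

**Last checks**
- **Lock:** the wrist torque rose to 0.44 N m at the stop. The latch lay at about -84°, where the stop was predicted, and it was still there after I released the key and again just before hand-in.
- **Awl:** the arm pose puts it at 45.0°, with the point about 40 mm above the slab's top and within 1 mm of its fitted centre. That assumes the awl had not slipped in the grip, and the camera calibration is only good to about 2 mm. The arm was still, with a finger gap of 25 mm.
- **Bench:** the last overview I saw, taken before the final awl adjustment, showed both punches in the stand and nothing else visibly disturbed.

**What failed or disagreed**
- The first holding pose ran into the joint 3 range limit, with the point 52 mm up and about 9 mm off centre. I turned the slant sideways to fix it.
- The two cameras differed by 2–3 mm throughout, so I worked from relative positions.
- The network's awl outlines matched the predicted flange only roughly, within about 3 pixels in the scene camera.
- The last picture could not be viewed because the 12-picture limit was reached, so the final state was checked only by numbers.

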